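# Set out the clamp tray around the jar and the dish

## Robot

A 6-joint arm with a two-finger parallel gripper is mounted at the origin on the work surface. World frame = base frame: x ahead of the robot, y to its left, z up, the work surface at z = 0. Lengths are in m, angles in rad, forces in N, time in s.
With the tool pointing down it reaches from about 0.4 to 0.925 m from the base axis. Payload 3.4 kg.
Tool frame: the origin (TCP) lies at the very end of the fingers, on their centre line; the grasp point (between the pads) lies 19 mm behind it (robot.tcp_to_grasp is the distance from the TCP to the grasp point, in m); z points along the fingers, y is the line along which they close (so a half turn about z gives the same grasp; the last joint's range is limited). The gripper opens to 85 mm and grips with 20 to 120 N. Pads are 22 mm wide; open, the fingers measure 114 mm over their backs; the gripper's body (76 mm by 85 mm) begins 54 mm behind the grasp point. The pads swing forward as they close: fully open they stand 13 mm farther back than shut.
Start: joints at [-1.175, 0.307, 1.506, -0, 1.328, -0.073], TCP at [0.26, -0.513, 0.231] pointing down, gripper open.
Joint ranges: [-3.12, 3.12], [-1.05, 2.28], [0.14, 2.33], [-1.42, 4.57], [0.1, 2.73], [-2.68, 2.68]. Speed limits (rad/s): [2.57, 2.57, 3.14, 3.14, 3.14, 3.14].

## Interface

Orientations are given as [roll, pitch, yaw] about the fixed x, y, z axes, in that order (R = Rz(yaw) Ry(pitch) Rx(roll)).
In Python, from plant import robot, cams gives the robot as it stands. The module is installed in compiled form; this text tells all that it offers. Calls block until the motion is done:
- robot.move_ptp(position, orientation): joint-space move of the TCP to a pose.
- robot.move_l(position, v=0.15, orientation=None, max_force=None): straight line of the TCP; orientation=None keeps the orientation; v is the mean speed in m/s. With max_force (N) it stops when the force on the tool has changed by that much, and returns True; else False.
- robot.goto_joints(angles): joint-space move.
- robot.gripper_open() and robot.grasp(squeeze=None): open the fingers fully, or close them until they stop; squeeze is the grip in N (None keeps the last).
- robot.sleep(seconds).
- robot.solve_ik(position, orientation): joint angles nearest the present ones, or None.
- cams.camera(name): name is "scene" or "top" or "wrist"; returns the picture (400x640x3 uint8, red, green, blue); there is no depth.
- cams.calibration(name): a dict with "intrinsics" (3x3 intrinsics, pixels), "extrinsics" (4x4, takes a point from camera to world coordinates). Camera axes: x right, y up, looking along -z (the intrinsics and any distortion apply to the point x, -y, -z); pixel columns grow to the right and rows downward; lengths in m; the calibration is good to about 2 mm. A picture is of the moment at which its call begins: read the wrist's pose just before it. calibration takes no time and is no camera call; for the wrist camera it gives the pose at the moment of the call.
A pose or a line that the arm cannot do raises robot.PlanningError and nothing moves.
- robot.job_done(): hands the job in; it is judged then, once.
Readings, each from a call of its own:
- robot.current_time(): time.
- robot.current_q(): joint angles.
- robot.current_joint_vel(): joint speeds.
- robot.current_tau(): joint torques, N m.
- robot.current_position(): TCP position.
- robot.current_ee_rot(): TCP orientation.
- robot.current_force(): force on the tool from outside, world axes, zero at the start.
- robot.current_ft_torque(): the same for the moment, N m.
- robot.current_finger_gap(): finger opening in m.
- robot.current_grasp_force(): force on a finger pad.
Only numpy, scipy, OpenCV 4.12 (cv2) and the standard library are available. Lean on these libraries where they do the work, as an engineer would, in place of code of your own. Each camera call takes 0.05 s, during which the arm holds its last target. There are 200 camera calls.

## Task

Finish the clamp tray around the jar and the dish already standing in it: put the lid on the jar, lay the large roller clamp in the pocket between the jar and the dish, the small roller clamp in the end pocket next to the jar (not the one next to the dish), and the Kocher forceps lengthwise in the long trough behind that row. Clamps go in roller up, and everything must lie flat and fully inside its own pocket, with the lid seated level on the jar's rim. Leave the jar and the dish standing in their pockets, and do not disturb the tape roll or the steel cup on the counter.

Things in the scene. Friction and masses are not known exactly. Their poses are not given: they have to be found in the camera images.
- tray: Fixed grey tray with aluminium rims, 168 mm (x, to its back) by 316 mm (y, to its left); origin under its centre. Floor 3 mm, rims 8 mm above the counter. Front row of five pockets at x = -38 mm: middle at y = 0, left/right at y = +/-70 (jar and dish stand there), ends at y = +/-133. Behind them a long trough centred at x = +44, y = 0, inside 72 (x) by 172 (y). Turned up to 0.25 rad.
- jar: Open frosted glass jar, upright, 52 mm diameter, 50 mm high, wall 5 mm (mouth 42 mm wide), loose, in the left or right pocket of the tray (inside 84 mm in tray x by 76 in y). Origin at the centre of its underside, z up.
- dish: Green round plastic dish holding a few white luer caps, 60 mm across at the rim, 18 mm high, loose, standing in the tray in the pocket (left or right) where the jar does not; origin at the centre of its underside.
- lid: Frosted glass lid of the jar, right way up on the counter: plug (32 mm diameter, z 0 to 7 mm), flange (52 mm diameter, z 7 to 12) and round knob (22 mm diameter, z 12 to 32). Origin at the centre of the plug's underside, z up. On the jar the plug hangs in the mouth and the flange rests on the rim: its origin is then 43 mm above the jar's.
- large_clamp: The larger yellow roller clamp: trough-shaped body 70 mm (its x) by 28 mm (its y), side walls 22 mm high, white roller between them standing 2 mm higher. Lies roller up on the counter; origin at the centre of its underside, z up. The tray's middle pocket is inside 84 mm in tray x by 56 in y, so it lies front to back there.
- small_clamp: The smaller yellow roller clamp, same form: 46 mm (its x) by 20 mm (its y), side walls 18 mm high, roller 2 mm higher. Lies roller up on the counter; origin at the centre of its underside, z up. The tray's end pockets are inside 62 mm in tray x by 42 in y, so it lies front to back there.
- forceps: Steel Kocher forceps lying flat, 140 mm long along its x (jaw tips at +x, finger rings at -x), 56 mm wide over the rings, bars 7 mm thick. Origin at the underside, mid-length, where the box lock (x from -10 to +18 mm, 12 mm wide in y, 10 mm high) can be gripped, about the balance point. Either way round will do in the trough.
- tape_roll: Bystander: roll of paper tape, 64 mm diameter, 24 mm high, lying flat, origin at the centre of its underside.
- beaker: Bystander: empty steel cup, 68 mm diameter, 60 mm high, origin at the centre of its underside.
There are look-alikes about, which are no part of the job. There is more than one size of the forceps; the job needs the smallest.

How it is judged:
At the end, for the whole second after the job is handed in: Off pocket centres (front-back, sideways): large clamp <12, 15 mm; small clamp, beside the jar, <14, 14; forceps <15, 20 and 0.25 rad, all flat on the tray floor; lid level on the rim, <8 mm off the jar axis; jar and dish upright, <20, 16 mm; all released, at rest (((x of jar in the frame of tray between -0.058 and -0.018 m and y of jar in the frame of tray between 0.054 and 0.086 m and x of dish in the frame of tray between -0.058 and -0.018 m and y of dish in the frame of tray between -0.086 and -0.054 m and x of small_clamp in the frame of tray between -0.052 and -0.024 m and y of small_clamp in the frame of tray between 0.119 and 0.147 m) or (x of jar in the frame of tray between -0.058 and -0.018 m and y of jar in the frame of tray between -0.086 and -0.054 m and x of dish in the frame of tray between -0.058 and -0.018 m and y of dish in the frame of tray between 0.054 and 0.086 m and x of small_clamp in the frame of tray between -0.052 and -0.024 m and y of small_clamp in the frame of tray between -0.147 and -0.119 m)) and x of large_clamp in the frame of tray between -0.05 and -0.026 m and y of large_clamp in the frame of tray between -0.015 and 0.015 m and x of forceps in the frame of tray between 0.029 and 0.059 m and y of forceps in the frame of tray between -0.02 and 0.02 m and angle between the x axis of forceps and the y axis of tray, either way round below 0.25 rad and z of each of large_clamp, small_clamp, forceps, jar, dish in the frame of tray below 0.0055 m and angle between each of large_clamp, small_clamp, forceps's own z axis and vertical below 0.12 rad and horizontal distance between lid and jar below 0.008 m and z of lid in the frame of jar between 0.038 and 0.046 m and angle between each of lid, jar, dish's own z axis and vertical below 0.1 rad and linear speed of each of lid, large_clamp, small_clamp, forceps, jar below 0.02 m/s); the robot touches nothing.
It fails at once if tape roll shifted more than 25 mm (distance of tape_roll from where it was at the start of the episode above 0.025 m).
It fails at once if beaker shifted more than 25 mm (distance of beaker from where it was at the start of the episode above 0.025 m).
It fails at once if jar tipped over (angle between jar's own z axis and vertical above 0.6 rad).
It fails at once if dish tipped over (angle between dish's own z axis and vertical above 0.6 rad).
It also fails if it takes over 99 s, if anything falls off the work surface, if the arm or the gripper's body presses on something with over 40 N, if the wrist force passes 120 N, or if a joint passes its speed limit or range.

## Working session

There is one attempt and no reset: what is moved stays moved. The work goes in short steps, each a Python script; the robot and the scene stay as the last script left them, time stands still between calls to the robot, and variables do not carry over. Pictures are saved under pics/ and viewed, at most 14 in all, crops included, and the job is handed in when it is done.

```bash
mkdir -p pics; python3 - <<'E'
from plant import robot,cams
import cv2
for n in("top","scene"):
    cv2.imwrite(f"pics/{n}0.png",cams.camera(n)[:,:,::-1])
    c=cams.calibration(n);print(n,c)
print(robot.current_time(),robot.tcp_to_grasp,robot.current_ee_rot(),robot.current_position())
E
```

```text
top {'intrinsics': array([[416.89145416,   0.        , 313.75700076],
       [  0.        , 416.89145416, 193.91977483],
       [  0.        ,   0.        ,   1.        ]]), 'extrinsics': array([[-0.02497188,  0.99465251, -0.10021369,  0.35240069],
       [-0.99945016, -0.02702747, -0.01920681, -0.01549183],
       [-0.02181262,  0.09967895,  0.99478054,  1.26124965],
       [ 0.        ,  0.        ,  0.        ,  1.        ]])}
scene {'intrinsics': array([[412.75434127,   0.        , 320.49544552],
       [  0.        , 412.75434127, 203.14390218],
       [  0.        ,   0.        ,   1.        ]]), 'extrinsics': array([[ 0.84732034, -0.39453012,  0.35551965,  0.91460247],
       [ 0.53100608,  0.64069544, -0.5545646 , -0.69568586],
       [-0.00898738,  0.65867696,  0.75237217,  0.98099961],
       [ 0.        ,  0.        ,  0.        ,  1.        ]])}
0.1 0.0187 [-3.13978140e+00 -1.14685934e-04  4.68778069e-01] [ 0.25952426 -0.51239976  0.23049754]
```

View pics/top0.png

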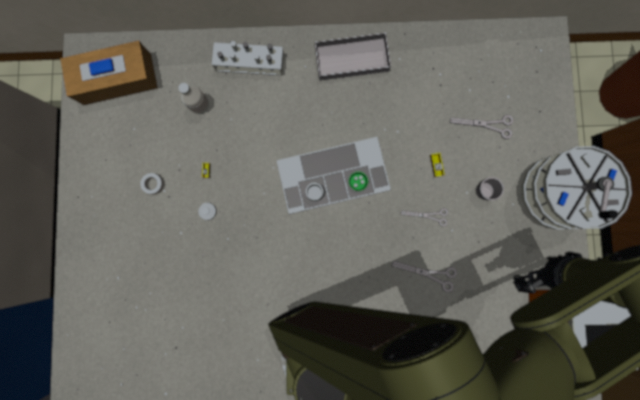

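View pics/scene0.png

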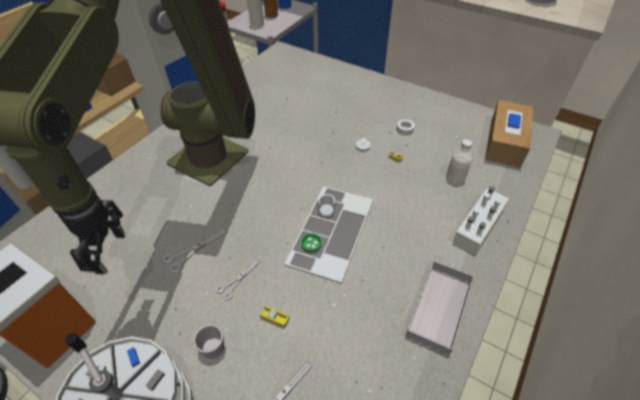

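The top view shows:
- **Tray:** about (333,175), with the jar at (314,190) and the dish at (359,181).
- **Lid:** (207,211).
- **Yellow clamps:** small at (206,170), large at (437,165).
- **Bystanders:** tape roll at (151,183), cup at (489,188).
- **Forceps:** three candidates at (480,124), (424,215) and (424,274). The middle one looks shortest, at about 44 px (roughly 140 mm).

Next I'll measure these.

```bash
cat > h.py <<'E'
import numpy as np,cv2
from plant import robot,cams
def ray(px,c,z):
    px=np.atleast_2d(np.float64(px)); K=c["intrinsics"];T=c["extrinsics"]
    d=np.c_[(px[:,0]-K[0,2])/K[0,0],-(px[:,1]-K[1,2])/K[1,1],-np.ones(len(px))]@T[:3,:3].T
    o=T[:3,3]; return (o+d*((z-o[2])/d[:,2])[:,None])[:,:2]
def proj(P,c):
    K=c["intrinsics"];T=c["extrinsics"];p=(np.atleast_2d(P)-T[:3,3])@T[:3,:3]
    return np.c_[K[0,2]+K[0,0]*p[:,0]/-p[:,2],K[1,2]-K[1,1]*p[:,1]/-p[:,2]]
E
python3 - <<'E'
from h import *
c=cams.calibration("top")
for n,p,z in[("jar",(314,190),.05),("dish",(359,181),.02),("lid",(207,211),.02),("small",(206,170),.015),("large",(437,165),.02),("tape",(151,183),.02),("cup",(489,188),.06)]:print(n,ray(p,c,z).round(3))
for a,b in[((450,122),(512,128)),((403,213),(446,216)),((394,265),(452,280))]:
    q=ray([a,b],c,.005);print("forceps",q.round(3),np.linalg.norm(q[0]-q[1]).round(3))
print("tray",ray([(277,161),(378,138),(389,188),(290,212)],c,.008).round(3))
w=cams.calibration("wrist");from scipy.spatial.transform import Rotation as R
Rt=R.from_euler('xyz',robot.current_ee_rot()).as_matrix();T=w["extrinsics"]
print(w["intrinsics"],Rt.T@(T[:3,3]-robot.current_position()),Rt.T@T[:3,:3])
t=cams.camera("top");cv2.imwrite("pics/fc.png",cv2.resize(t[105:300,385:525,::-1],None,fx=3,fy=3,interpolation=cv2.INTER_CUBIC))
E
```

```text
jar [[0.486 0.007]]
dish [[ 0.513 -0.128]]
lid [[0.435 0.33 ]]
small [[0.56  0.334]]
large [[ 0.554 -0.363]]
tape [[0.524 0.5  ]]
cup [[ 0.477 -0.496]]
forceps [[ 0.689 -0.414]
 [ 0.664 -0.6  ]] 0.188
forceps [[ 0.414 -0.258]
 [ 0.402 -0.385]] 0.128
forceps [[ 0.261 -0.224]
 [ 0.213 -0.392]] 0.175
tray [[ 0.583  0.118]
 [ 0.645 -0.192]
 [ 0.49  -0.219]
 [ 0.426  0.082]]
[[296.96642375   0.         320.28441998]
 [  0.         296.96642375 201.74023259]
 [  0.           0.           1.        ]] [ 0.08140971  0.00043156 -0.14305315] [[-8.44148092e-04  9.46781534e-01  3.21875774e-01]
 [ 9.99999551e-01  9.37801535e-04 -1.35907910e-04]
 [-4.30530694e-04  3.21875514e-01 -9.46781901e-01]]
```

View pics/fc.png

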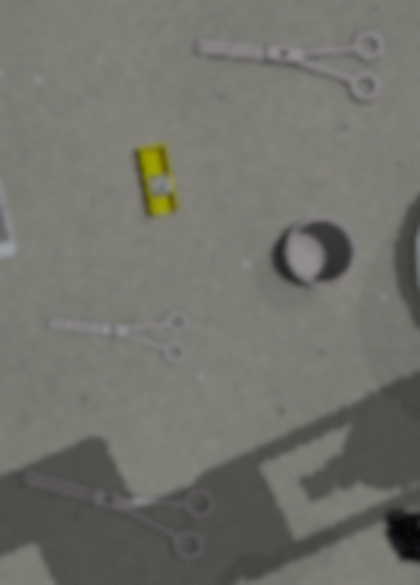

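The smallest forceps are the ones at crop (118,330), which is top-view pixel (424,215). They measure about 130–140 mm, against about 190 mm for the other two. Next I'll take closer wrist views.

```bash
python3 - <<'E'
from h import *
import pickle
D={}
for n,p in[("A",(.48,-.25,.2)),("B",(.46,.2,.2))]:
    robot.move_ptp(p,[np.pi,0,0]);robot.sleep(.2)
    c=cams.calibration("wrist");im=cams.camera("wrist");D[n]=(c,im)
    cv2.imwrite(f"pics/w{n}.png",im[:,:,::-1])
pickle.dump(D,open("D.pkl","wb"));print(robot.current_time())
E
```

```text
3.6
```

View pics/wA.png

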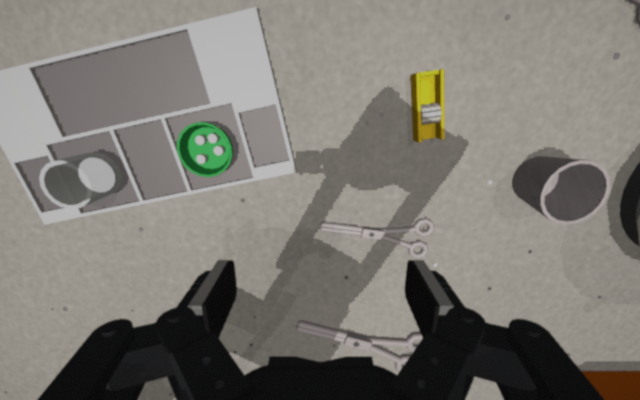

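View pics/wB.png

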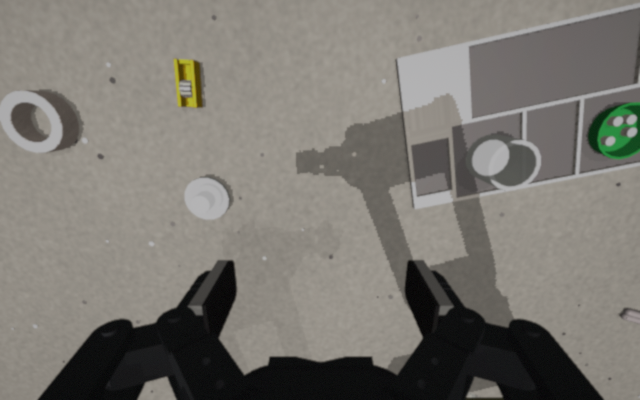

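Wrist view A shows the tray's right side, with its corners at (257,8), (295,172) and (45,222). It also has the jar rim at (67,185), the dish at (205,150), the large clamp at (430,105) and the short forceps from (322,228) to (425,238). View B shows the lid at (207,198), the small clamp at (187,84), the jar rim at (514,165) and the tray's left corners at (398,57) and (414,208). I'll measure these, using one montage.

```bash
python3 - <<'E'
from h import *
import pickle
D=pickle.load(open("D.pkl","rb"))
for n in"AB":
    c,im=D[n];hsv=cv2.cvtColor(im,cv2.COLOR_RGB2HSV)
    y=cv2.inRange(hsv,(22,120,60),(35,255,255));y=cv2.morphologyEx(y,cv2.MORPH_CLOSE,np.ones((9,9)))
    for k in cv2.findContours(y,0,2)[0]:
        if cv2.contourArea(k)>150:
            for z in(.009,.011,0.02):
                r=cv2.minAreaRect((ray(k[:,0],c,z)*1000).astype(np.float32));print(n,"clamp",z,np.round(r[0],1),np.round(r[1],1),round(r[2],1))
    g=cv2.inRange(hsv,(45,100,60),(80,255,255))
    k=max(cv2.findContours(g,0,2)[0],key=cv2.contourArea);print(n,"dish",(np.array(cv2.minEnclosingCircle((ray(k[:,0],c,.017)*1000).astype(np.float32))[0])).round(1))
def crop(n,x,y,w,h,f):return cv2.resize(D[n][1][y:y+h,x:x+w,::-1],(w*f,h*f),interpolation=cv2.INTER_CUBIC)
m=np.zeros((600,800,3),np.uint8)
m[:300,:800]=crop("A",300,195,160,60,5)
m[300:600,:300]=crop("A",30,150,100,100,3)[:300]
m[300:600,300:600]=crop("B",460,120,100,100,3)
m[300:540,600:800]=crop("B",182,170,50,60,4)
cv2.imwrite("pics/m1.png",m)
# tray from corners at z=.008
q=np.r_[ray([(257,8),(295,172),(45,222)],D["A"][0],.008),ray([(398,57),(414,208)],D["B"][0],.008)]
print(q.round(4))
m_=np.array([[84,-158],[-84,-158],[-84,158],[84,158],[-84,158]])/1e3
cm,cq=m_.mean(0),q.mean(0);H=(m_-cm).T@(q-cq);U,_,V=np.linalg.svd(H);R=(U@V).T;t=cq-R@cm
print("tray",t,np.arctan2(R[1,0],R[0,0]),((m_@R.T+t)-q).round(4))
E
```

```text
A clamp 0.009 [ 554.8 -367.8] [72.2 33.8] 8.0
A clamp 0.011 [ 554.8 -367.1] [71.8 33.6] 8.0
A clamp 0.02 [ 555. -364.] [69.9 32.7] 8.0
A dish [ 510.9 -125.7]
B clamp 0.009 [559.5 336.4] [25.8 45.9] 86.6
B clamp 0.011 [559.4 335.6] [25.7 45.7] 86.6
B clamp 0.02 [559.  331.8] [25.  44.4] 86.6
B dish [ 510.8 -130. ]
[[ 0.6474 -0.1909]
 [ 0.4839 -0.2231]
 [ 0.4224  0.0836]
 [ 0.5845  0.1182]
 [ 0.4202  0.0856]]
tray [ 0.53441314 -0.05294815] 0.2001797089760772 [[ 0.0008 -0.0002]
 [-0.0004 -0.0014]
 [-0.0017  0.0016]
 [ 0.0008  0.0004]
 [ 0.0005 -0.0004]]
```

View pics/m1.png

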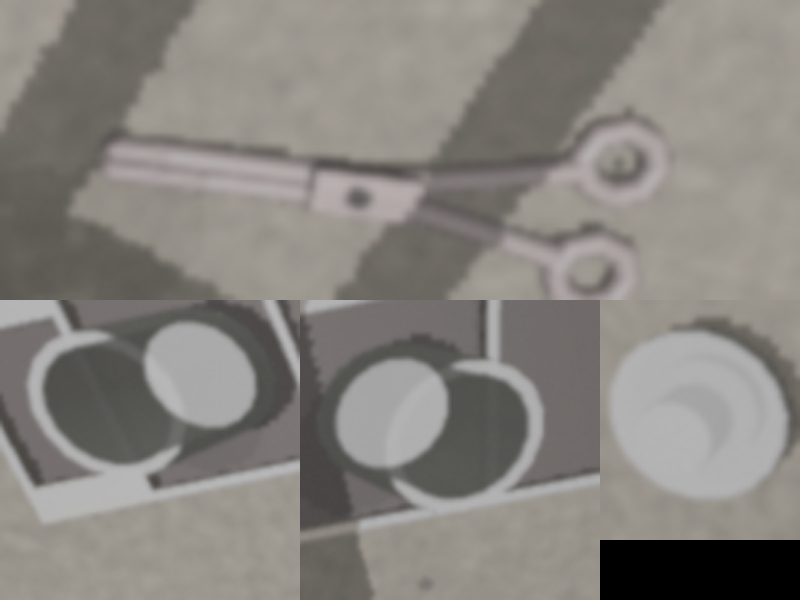

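The forceps' box lock is at panel (312–422, 165–222). The jar rim centre is at (66,184) in A and (515,165) in B, and the lid flange centre is at (207,199) in B. Before choosing the grip direction for the clamps I need to see what their ends look like.

```bash
python3 - <<'E'
from h import *
import pickle
D=pickle.load(open("D.pkl","rb"));A,B=D["A"][0],D["B"][0]
m=np.zeros((480,640,3),np.uint8)
m[:,:320]=cv2.resize(D["A"][1][60:150,400:460,::-1],(320,480),interpolation=cv2.INTER_CUBIC)
m[:,320:]=cv2.resize(D["B"][1][52:112,167:207,::-1],(320,480),interpolation=cv2.INTER_CUBIC)
cv2.imwrite("pics/m2.png",m)
print("jar",ray((65.7,184.3),A,.053),ray((515,164.8),B,.053))
print("lid",ray((206.75,198.75),B,.012),ray((199.5,205),B,.025))
f=ray([(321.4,227),(373.4,234.2),(300+312/5,195+38),(300+422/5,195+202/5),(421,238)],A,.008)
print("forceps tip,lock,lockends,ringmid",f.round(4),[np.arctan2(*(f[0]-f[i])[::-1]).round(3) for i in(1,4)],np.linalg.norm(f[2]-f[3]))
t=np.array([.5344,-.0529]);a=.2;R=np.array([[np.cos(a),-np.sin(a)],[np.sin(a),np.cos(a)]])
for p in((-.038,0),(-.038,.07),(-.038,-.07),(-.038,.133),(.044,0)):print(p,(t+R@p).round(4))
E
```

```text
jar [[0.48217755 0.00519681]] [[0.48181639 0.00519754]]
lid [[0.43382501 0.33126023]] [[0.43063895 0.3351905 ]]
forceps tip,lock,lockends,ringmid [[ 0.4149 -0.2535]
 [ 0.405  -0.3178]
 [ 0.4066 -0.3041]
 [ 0.4033 -0.3316]
 [ 0.3996 -0.3773]] [np.float64(1.419), np.float64(1.449)] 0.027623337085228083
(-0.038, 0) [ 0.4972 -0.0604]
(-0.038, 0.07) [0.4833 0.0082]
(-0.038, -0.07) [ 0.5111 -0.1291]
(-0.038, 0.133) [0.4707 0.0699]
(0.044, 0) [ 0.5775 -0.0442]
```

View pics/m2.png

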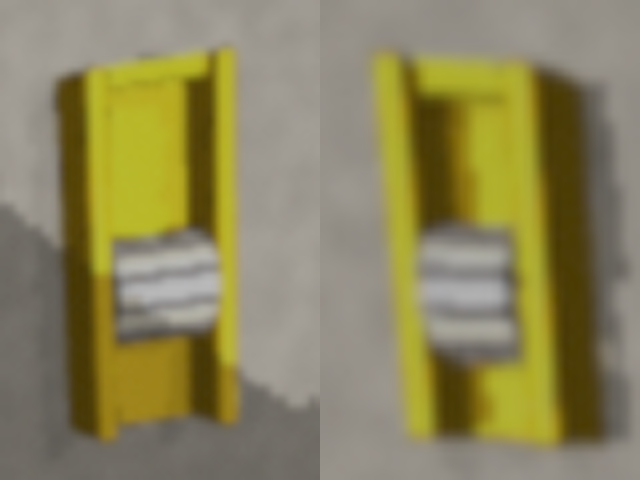

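Both clamps have side walls about 4 mm thick. The large one is open at one end, so I'll grip it lengthwise, shifted slightly toward one wall, which keeps the fingers clear of the jar and dish. The jar agrees across both views to 0.4 mm and the tray fits within 2 mm. I'll start with the small clamp, then the lid.

```bash
cat >> h.py <<'E'
t0=np.array([.5344,-.0529]);a0=.2;R0=np.array([[np.cos(a0),-np.sin(a0)],[np.sin(a0),np.cos(a0)]])
tr=lambda x,y:t0+R0@[x,y]
PY=a0+np.pi/2
def P(xy,z):return [float(xy[0]),float(xy[1]),z]
def pick(xy,yaw,z,sq):
    robot.gripper_open()
    robot.move_ptp(P(xy,.10),[np.pi,0,yaw])
    hit=robot.move_l(P(xy,z),v=.12,max_force=12)
    robot.grasp(sq);robot.sleep(.2)
    print("pick hit",hit,"z",robot.current_position()[2].round(4),"gap",round(float(robot.current_finger_gap()),4),"F",robot.current_grasp_force())
    robot.move_l(P(xy,.17),v=.25)
    print("lifted gap",round(float(robot.current_finger_gap()),4),"t",robot.current_time())
def place(xy,yaw,z):
    robot.move_ptp(P(xy,.17),[np.pi,0,yaw])
    robot.move_l(P(xy,z+.03),v=.25)
    hit=robot.move_l(P(xy,z),v=.06,max_force=8)
    print("place hit",hit,"z",robot.current_position()[2].round(4),"gap",round(float(robot.current_finger_gap()),4))
    robot.gripper_open();robot.move_l(P(xy,.17),v=.25);print("t",robot.current_time())
def snap(n):
    robot.sleep(.1);cv2.imwrite(f"pics/{n}.png",cams.camera("wrist")[:,:,::-1])
E
python3 - <<'E'
from h import *
pick((.5594,.3355),-.059+np.pi/2,.006,40)
snap("s1")
E
```

```text
pick hit False z 0.0071 gap 0.0446 F 40.88382348418236
lifted gap 0.0443 t 7.45
```

View pics/s1.png

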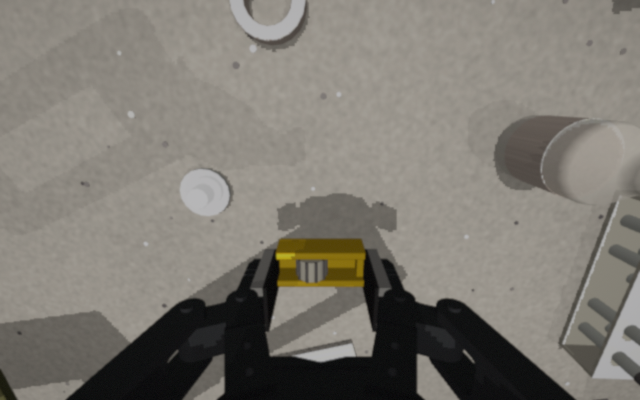

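The small clamp hangs level between the pads at (320,262). Next I place it, then pick and place the lid.

```bash
python3 - <<'E'
from h import *
place(tr(-.038,.133),PY,.0095)
pick((.4338,.3315),PY,.0145,30)
place((.482,.0052),PY,.0145+.047)
robot.move_ptp([.42,.02,.22],[np.pi,0,.2]);snap("s2")
print(robot.current_time())
E
```

```text
place hit True z 0.0101 gap 0.0442
t 11.15
pick hit False z 0.0149 gap 0.0207 F 29.352166056632996
lifted gap 0.0206 t 14.8583
place hit True z 0.0609 gap 0.0205
t 18.35
19.9167
```

View pics/s2.png

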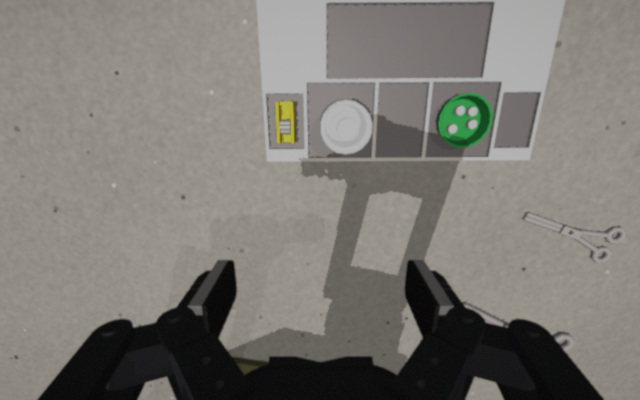

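The small clamp sits in its end pocket at (286,122), and the lid sits centred on the jar at (346,126). The forceps are next.

```bash
python3 - <<'E'
from h import *
pick((.405,-.3185),1.434,.0035,60)
snap("s3")
E
```

```text
pick hit False z 0.0039 gap 0.01 F 59.47070136666298
lifted gap 0.0098 t 24.4583
```

View pics/s3.png

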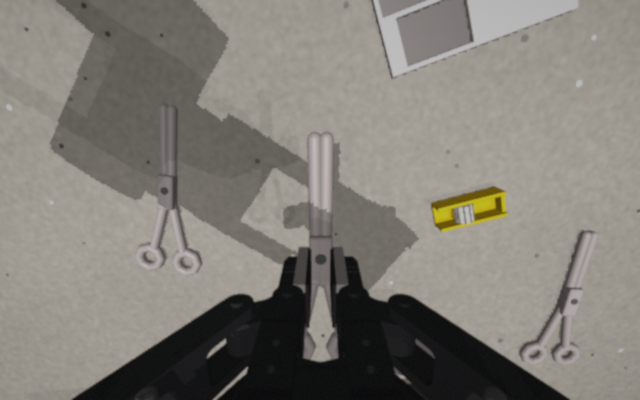

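The held forceps lie straight, with tips at (320,133). I'll work out how far the tips reach past the TCP, then place them.

```bash
python3 - <<'E'
from h import *
p=robot.current_position();c=cams.calibration("wrist")
q=ray([(320,134)],c,p[2]+.002)[0];d=np.linalg.norm(q-p[:2]);print("tip reach",d)
o=np.clip(.070-d,-.012,.006)   # origin relative to TCP along tip dir
print("o",o)
place(tr(.044,-o),PY,.0085)
pick((.5548,-.367)+np.array([-np.sin(.14),np.cos(.14)])*.004,.14+np.pi/2,.0015,40)
snap("s4")
E
```

```text
tip reach 0.06700240805984552
o 0.00299759194015449
place hit False z 0.0082 gap 0.0097
t 28.675
pick hit False z 0.0033 gap 0.0678 F 43.43699187040329
lifted gap 0.0675 t 32.45
```

View pics/s4.png

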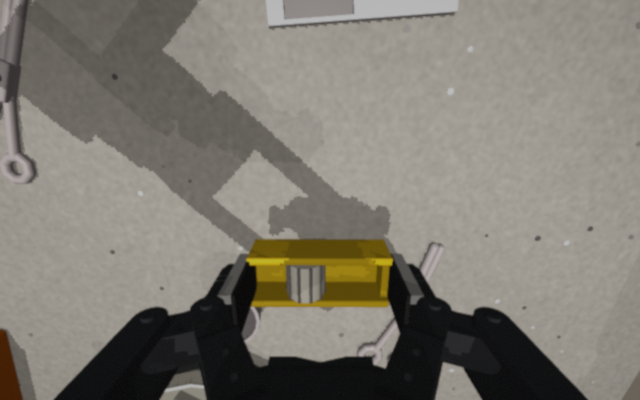

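The large clamp is held level, with a gap of 68 mm. The forceps placement carried a sign slip of about 6 mm, which is within the 20 mm tolerance. Placing the large clamp now.

```bash
python3 - <<'E'
from h import *
place(tr(-.038,.004),PY,.005)
robot.move_ptp([.43,-.05,.2],[np.pi,0,.2]);robot.sleep(.2)
c=cams.calibration("wrist");im=cams.camera("wrist");cv2.imwrite("pics/s5.png",im[:,:,::-1])
hsv=cv2.cvtColor(im,cv2.COLOR_RGB2HSV)
loc=lambda q:(q-t0)@R0
y=cv2.morphologyEx(cv2.inRange(hsv,(22,120,60),(35,255,255)),cv2.MORPH_CLOSE,np.ones((9,9)))
for k in cv2.findContours(y,0,2)[0]:
    if cv2.contourArea(k)>150:
        r=cv2.minAreaRect((loc(ray(k[:,0],c,.013))*1000).astype(np.float32));print("clamp",np.round(r,1) if 0 else r)
g=cv2.inRange(hsv,(45,100,60),(80,255,255));k=max(cv2.findContours(g,0,2)[0],key=cv2.contourArea)
print("dish",cv2.minEnclosingCircle((loc(ray(k[:,0],c,.020))*1000).astype(np.float32)))
print(robot.current_time())
E
```

```text
place hit True z 0.0063 gap 0.0675
t 36.1167
clamp ((-39.63140869140625, 133.56570434570312), (46.62629318237305, 24.689956665039062), 0.19011233747005463)
clamp ((-40.44001770019531, 0.9915151596069336), (29.38743782043457, 71.51009368896484), 89.96923828125)
dish ((-37.35939025878906, -67.624267578125), 29.54789161682129)
37.7583
```

View pics/s5.png

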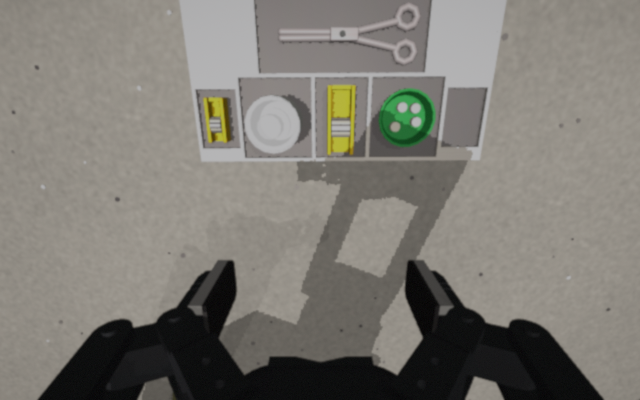

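Every item is in its own pocket and within tolerance, with the forceps lock at (344,33). One last check from the scene camera that the lid is level and everything lies flat.

```bash
python3 - <<'E'
from h import *
im=cams.camera("scene");cv2.imwrite("pics/s6.png",cv2.resize(im[175:290,270:390,::-1],None,fx=5,fy=5,interpolation=cv2.INTER_CUBIC))
E
```

```text
(no output)
```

View pics/s6.png

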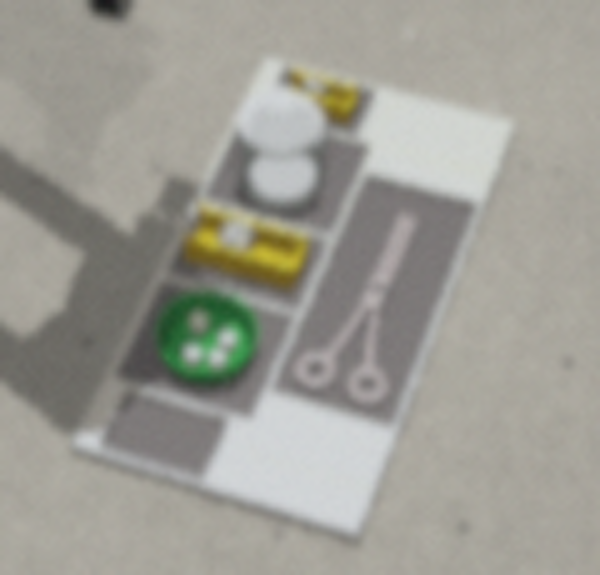

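The lid sits level on the jar at (283,125). Both clamps and the forceps lie flat in their pockets, so I'm handing the job in.

```bash
python3 -c "
from plant import robot
print(robot.job_done(),robot.current_time())"
```

```text
the job is handed in; nothing more can be done
the job is handed in; nothing more can be done
```

I handed the job in at about 38 s: the lid is on the jar, and both clamps and the smallest forceps lie in their pockets, all within tolerance in the last pictures; no verdict was shown.

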